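# Push the bench tools home in their cradles and lock them in

### The job

Stow the hand rake and the wooden tamper in the potting-bench tool rack: slide the blue locking bar fully open by its brass knob, then push each tool from behind along its own lane, without lifting it out, until it drops flat into the sunken black cradle at the lane's end. When both lie in their cradles, slide the bar fully shut again so that it covers both handle ends, and leave the pot, the bottle and the clip tray undisturbed.

Things in the scene. Friction and masses are not known exactly. Their poses are not given: they have to be found in the camera images.
- rack: Fixed wooden tool rack, 359 x 128 mm. Origin: centre of its underside, on the bench; x along the lanes to the closed end, z up. Two lanes at y = +30 and -30 mm, 52 mm wide, 8 mm walls, wall tops at z = 38. Lane floor z = 18 from the open end x = -179 to a step at x = 8; beyond it the cradles. Each lane starts with one tool (either), head to the cradle, before the bar. All in mm.
- cradle_a (a point): Centre of the cradle in the y = +30 mm lane, on its floor (black), 8 mm above the bench, at rack x = 88 mm. The cradle is a sunken bed 160 mm long (rack x = 8 to the end stop at 168 mm), 10 mm lower than the lane before it. Seated, a tool lies wholly past the step, flat on this floor, its origin within 6 mm of this point.
- cradle_b (a point): The same for the y = -30 mm lane. On this side of the rack a 38 mm high arm that carries the locking bar sticks out, from rack y = -64 to -184 mm, at rack x = 18 to 40 mm.
- rake: Hand rake with a green silicone handle and a steel head with five upright tines. 150 mm long, 48 wide, 28 high, lying flat. Origin: centre of its underside; x points to the head, z up. The butt behind is a block 44 mm wide, 28 mm high, its end face 75 mm behind the origin; the handle is 26 mm wide. About 0.15 kg.
- tamper: Dark wooden pot tamper with a solid block head and a brass band. 150 mm long, 48 wide, 28 high, lying flat. Origin: centre of its underside; x points to the head, z up. The butt behind is a block 44 mm wide, 28 mm high, its end face 75 mm behind the origin; the handle is 26 mm wide. About 0.15 kg.
- keeper (a joint): Slide of the blue locking bar along the rack's -y, in m: 0 shut (over both lanes), 0.115 open (clear of both). Starts (nearly) shut; about 1.5 N friction, stays where left. Bar 96 mm long along rack y, 16 mm wide, centred at rack x = 29 mm, underside 39.5 mm and top 52.5 mm above the bench: a seated tool (top at 36 mm) passes under it, an unseated one (46 mm) does not.
- keeper_knob (a point): Top centre of the upright brass knob on the middle of the locking bar: 24 mm diameter, 27 mm tall, its top 79.5 mm above the bench. Lies at rack x = 29 mm, y = -8 mm when shut and -123 mm when open.
- pot: Terracotta pot standing on its saucer (one piece), 140 mm across at the saucer, 119 mm high; origin at the centre of its underside. Bystander.
- bottle: Capped green glass bottle, 64 mm diameter, 150 mm high; origin at the centre of its underside. Bystander.
- clip_tray: Shallow open wooden tray with green plant clips, 90 x 130 x 28 mm; origin at the centre of its underside. Bystander.
Not all that is in view belongs to the job. Several things have the shape of the tamper; the one meant has the colours described above.

How it is judged:
By the outcome, as a careful person would: the job done as asked, in the order asked, and still so for the second after the job is handed in, with the robot touching nothing.
It also fails if it takes over 67 s, if anything falls off the work surface, if the arm or the gripper's body presses on something with over 40 N, if the wrist force passes 120 N, or if a joint passes its speed limit or range.

### The arm

A 6-joint arm with a two-finger parallel gripper is mounted at the origin on the work surface. World frame = base frame: x ahead of the robot, y to its left, z up, the work surface at z = 0. Lengths are in m, angles in rad, forces in N, time in s.
With the tool pointing down it reaches from about 0.3 to 0.85 m from the base axis. Payload 4.2 kg.
Tool frame: the origin (TCP) lies at the very end of the fingers, on their centre line; the grasp point (between the pads) lies grip_point_offset behind it (grip_point_offset is the distance from the TCP to the grasp point, in m); z points along the fingers, y is the line along which they close (so a half turn about z gives the same grasp; the last joint's range is limited). The gripper opens to 91 mm and grips with 3 to 60 N. Pads are 32 mm wide; open, the fingers measure 118 mm over their backs; the gripper's body (76 mm by 178 mm) begins 60 mm behind the grasp point.
Start: joints at [1.094, 0.32, 1.565, -0, 1.257, -0.02], TCP at [0.254, 0.516, 0.214] pointing down, gripper open.
Joint ranges: [-3.11, 3.11], [-0.84, 2.01], [0.21, 2.61], [-1.34, 4.49], [0.05, 2.63], [-2.56, 2.56]. Speed limits (rad/s): [2.57, 2.57, 3.14, 3.14, 3.14, 3.14].

### API

Orientations are given as a unit quaternion [x, y, z, w].
In Python, from workcell import * gives the robot as it stands. Calls block until the motion is done:
- move_to(position, orientation): joint-space move of the TCP to a pose.
- movel(position, ori=None, v=0.15, stop_force=None): straight line of the TCP; ori=None keeps the orientation; v is the mean speed in m/s. With stop_force (N) it stops when the force on the tool has changed by that much, and returns True; else False.
- move_joints(angles): joint-space move.
- gripper_open() and grab(strength=None): open the fingers fully, or close them until they stop; strength is the grip in N (None keeps the last).
- pause(seconds).
- inverse_kinematics(position, orientation): joint angles nearest the present ones, or None.
- capture(name): name is "scene" or "side" or "wrist"; returns (picture, depth): 400x640x3 uint8, red, green, blue; 400x640 float32, m along the optical axis (not along the pixel's ray), 0 where there is no reading.
- get_calibration(name): a dict with "camera_matrix" (3x3 intrinsics, pixels), "R" (3x3) and "t" (3): a world point X has camera coordinates R X + t; the wrist camera has in their place "tool_from_camera" (4x4, takes a point from camera to tool coordinates, whose origin is the TCP and whose axes are the flange's). Camera axes: x right, y down, z forward; pixel columns grow to the right and rows downward; lengths in m; the calibration is good to about 2 mm. A picture is of the moment at which its call begins: read the wrist's pose just before it. get_calibration takes no time and is no camera call.
A pose or a line that the arm cannot do raises PlanningError and nothing moves.
- sign_off(): hands the job in; it is judged then, once.
Trained networks look in the newest picture that a camera, given by its name, has taken for a name from the list of things; names that differ only in an ending like _2 or _b are one class to them, and where a whole thing is asked for, a point or a joint stands for the part that bears it (a point fixed in the world has none). Each returns a list of dicts, best first, with "confidence" (0 to 1); they miss things now and then, are a little off and sometimes report something else, mostly with a low value. They report only what shows in the picture. A call takes as long as a camera call. They do not tell look-alikes from the thing itself.
- boxes_of(camera, query): "centre" ([column, row] in pixels, amid what is visible of it).
Readings, each from a call of its own:
- read_time_s(): time.
- read_q(): joint angles.
- read_qd(): joint speeds.
- read_tau(): joint torques, N m.
- read_tool_pos(): TCP position.
- read_orientation(): TCP orientation.
- read_contact_force(): force on the tool from outside, world axes, zero at the start.
- read_wrist_torque(): the same for the moment, N m.
- read_opening(): finger opening in m.
- read_grip_force(): force on a finger pad.
Only numpy, scipy, OpenCV 4.12 (cv2) and the standard library are available. Lean on these libraries where they do the work, as an engineer would, in place of code of your own. Each camera call takes 0.05 s, during which the arm holds its last target. There are 200 camera calls.

## Working session

There is one attempt and no reset: what is moved stays moved. The work goes in short steps, each a Python script; the robot and the scene stay as the last script left them, time stands still between calls to the robot, and variables do not carry over. Pictures are saved under pics/ and viewed, at most 10 in all, crops included, and the job is handed in when it is done.

```bash
mkdir -p pics; ls
python3 - <<'E'
from workcell import *
import cv2,numpy as np
for n in ["scene","side"]:
    p,d=capture(n); cv2.imwrite(f"pics/{n}0.png",p[:,:,::-1]); np.save(f"pics/{n}0.npy",d)
    c=get_calibration(n); print(n,np.round(c["R"],3).tolist(),np.round(c["t"],3),np.round(c["camera_matrix"],1).tolist())
    for q in ["rack","rake","tamper","keeper_knob"]:
        print(q,[(np.round(b["centre"]).tolist(),round(b["confidence"],2)) for b in boxes_of(n,q)])
print(read_orientation(),read_time_s())
E
```

```text
pics
scene [[0.154, 0.988, -0.001], [0.78, -0.122, -0.614], [-0.607, 0.094, -0.789]] [-0.087 -0.441  1.411] [[414.7, 0.0, 320.5], [0.0, 414.7, 201.8], [0.0, 0.0, 1.0]]
rack [([320.0, 181.0], 0.7)]
rake [([266.0, 181.0], 0.79), ([281.0, 196.0], 0.73)]
tamper [([281.0, 197.0], 0.82), ([362.0, 290.0], 0.68), ([184.0, 194.0], 0.66)]
keeper_knob [([315.0, 174.0], 0.78), ([280.0, 196.0], 0.24)]
side [[-0.999, -0.039, -0.007], [-0.026, 0.782, -0.623], [0.03, -0.622, -0.782]] [0.604 0.072 1.289] [[434.5, 0.0, 318.6], [0.0, 434.5, 200.1], [0.0, 0.0, 1.0]]
rack [([353.0, 224.0], 0.58)]
rake [([354.0, 179.0], 0.75)]
tamper [([353.0, 134.0], 0.91), ([336.0, 188.0], 0.63), ([243.0, 231.0], 0.56)]
keeper_knob [([344.0, 204.0], 0.58)]
[2.26387034e-01 9.74037428e-01 2.19073201e-05 1.33281454e-05] 0.5
```

View pics/scene0.png

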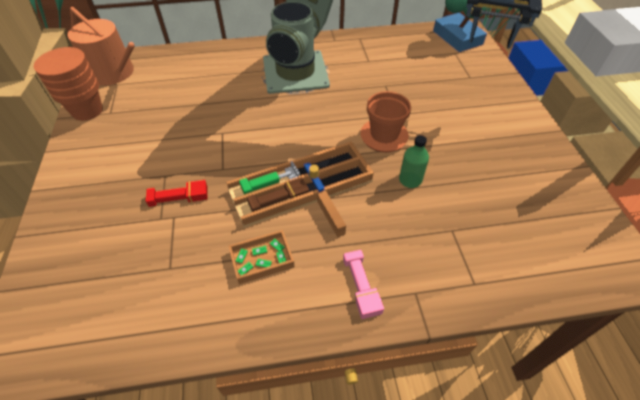

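View pics/side0.png

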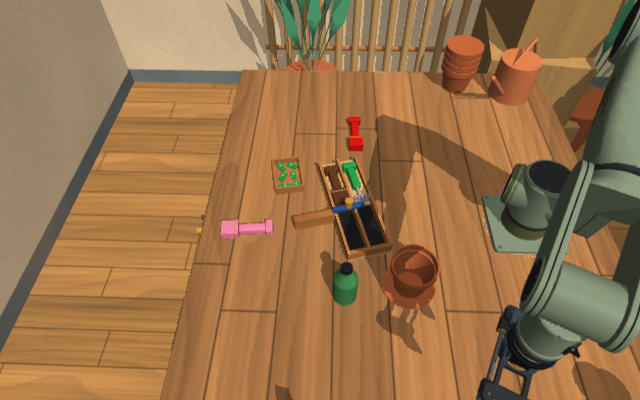

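The scene shows the rack with its open end at left (about 232,200) and closed end at right (362,160). The knob is at (314,170), the bar arm runs to (340,225), the pot is at (388,115), the bottle at (413,163) and the tray at (262,257).

Tamper candidates: the dark brown one in the rack's far lane (281,196), the red one (177,193) and the pink one (362,285). The dark wooden one in lane b fits the description. The green rake is in lane a (265,182). Next I go above for a closer wrist view and confirm there.

```bash
cat > h.py <<'E'
from workcell import *
import cv2,numpy as np
from scipy.spatial.transform import Rotation as Ro
def ray(name,px,z,pose=None):
    c=get_calibration(name);K=c["camera_matrix"]
    if name=="wrist":
        T=np.array(c["tool_from_camera"]);W=np.eye(4);W[:3,:3]=Ro.from_quat(pose[1]).as_matrix();W[:3,3]=pose[0];M=W@T;R=M[:3,:3];o=M[:3,3]
    else:
        R=np.array(c["R"]).T;o=-R@np.array(c["t"])
    d=R@np.linalg.solve(K,[px[0],px[1],1.]);return o+d*(z-o[2])/d[2]
def down(yaw): # tool y axis along world direction yaw, z down
    y=np.array([np.cos(yaw),np.sin(yaw),0]);z=np.array([0,0,-1.]);return Ro.from_matrix(np.c_[np.cross(y,z),y,z]).as_quat()
E
python3 - <<'E'
from h import *
P=lambda px,z:ray("scene",px,z)
for n,px,z in [("L1",(229,182),.038),("L2",(237,213),.038),("R1",(358,148),.038),("R2",(372,173),.038),("knob",(314,168),.079),("pot",(386,137),0),("bottle",(412,182),0),("tray",(262,262),.02)]: print(n,P(px,z).round(3))
print(grip_point_offset, np.round(get_calibration("wrist")["tool_from_camera"],3).tolist(),get_calibration("wrist")["camera_matrix"][0])
c=(P((229,182),.038)+P((237,213),.038)+P((358,148),.038)+P((372,173),.038))/4
ax=P((358,148),.038)-P((229,182),.038); a=np.arctan2(ax[1],ax[0]); print(c,a)
for y in (a+np.pi/2,a-np.pi/2):
    print(y,inverse_kinematics([c[0],c[1],.36],down(y)))
q=read_orientation();print(Ro.from_quat(q).as_matrix().round(2).tolist())
E
```

```text
L1 [ 0.495 -0.225  0.038]
L2 [ 0.597 -0.208  0.038]
R1 [0.427 0.126 0.038]
R2 [0.522 0.142 0.038]
knob [ 0.518 -0.009  0.079]
pot [ 0.358  0.227 -0.   ]
bottle [0.537 0.252 0.   ]
tray [ 0.731 -0.159  0.02 ]
0.0188 [[0.001, -0.968, -0.252, 0.072], [1.0, 0.001, 0.001, -0.0], [-0.0, -0.252, 0.968, -0.17], [0.0, 0.0, 0.0, 1.0]] [328.30705341   0.         320.6622297 ]
[ 0.51027287 -0.04143799  0.038     ] 1.764368166444413
3.3351644932393096 None
0.19357183964951652 [-1.03494601e-01  1.61316316e-01  1.41800627e+00 -4.44089210e-16
  1.56227007e+00 -2.97066440e-01]
[[-0.9, 0.44, 0.0], [0.44, 0.9, 0.0], [-0.0, 0.0, -1.0]]
```

Run:
```python
from h import *
import json
move_to([.505,-.005,.30],down(.194)); pause(.2)
pose=(read_tool_pos(),read_orientation())
p,d=capture("wrist");cv2.imwrite("pics/w1.png",p[:,:,::-1]);np.save("pics/w1.npy",d)
json.dump([list(map(float,x)) for x in pose],open("pics/w1.json","w"))
for q in ["rake","tamper","keeper_knob"]:
    print(q,[(np.round(b["centre"]).tolist(),round(b["confidence"],2)) for b in boxes_of("wrist",q)])
cr=cv2.resize(p[:,160:480],None,fx=1.5*1,fy=1.5,interpolation=cv2.INTER_CUBIC);print(cr.shape);cv2.imwrite("pics/w1c.png",cr[:,:,::-1]); print(read_time_s())
```

```text
rake [([296.0, 228.0], 0.77)]
tamper [([338.0, 217.0], 0.91), ([555.0, 168.0], 0.83), ([274.0, 331.0], 0.45)]
keeper_knob [([332.0, 174.0], 0.83)]
(600, 480, 3)
3.0
```

View pics/w1c.png

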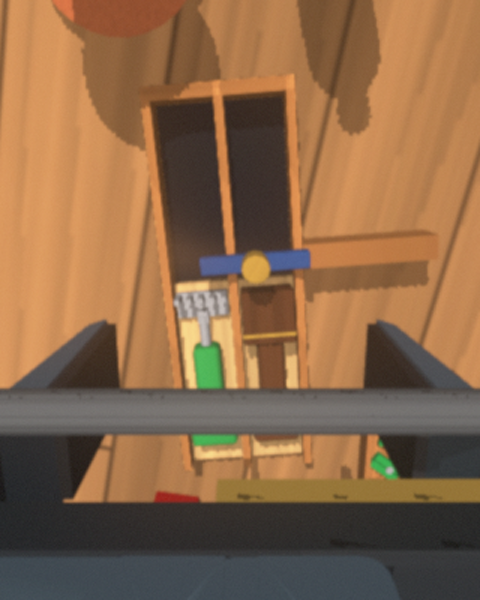

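The crop shows the rack from above. The green rake is in the left lane (a), and the dark brown tamper with its brass band (270,335) is in the right lane (b), which confirms it. The knob is at (256,267) and the bar is nearly shut. The rack's top corners are (142,90), (294,76), (308,465) and (188,468).

Run:
```python
from h import *
import json
pose=json.load(open("pics/w1.json"))
D=np.load("pics/w1.npy")
f=lambda u,v,z:ray("wrist",(u/1.5+160,v/1.5),z,pose)
# rack pts (x,y) vs. crop pixels at z
S=[((.1795,.064),(142,90),.038),((.1795,-.064),(294,76),.038),((-.1795,.064),(186,468),.038),((-.1795,-.064),(310,464),.038),
((.168,.004),(216,98),.038),((.168,-.004),(225,98),.038)]
A=np.array([s[0] for s in S]);B=np.array([f(*s[1],s[2])[:2] for s in S])
a0,b0=A.mean(0),B.mean(0);H=(A-a0).T@(B-b0);th=np.arctan2(H[0,1]-H[1,0],H[0,0]+H[1,1])
R=np.array([[np.cos(th),-np.sin(th)],[np.sin(th),np.cos(th)]]);t=b0-R@a0
print("th",th,"t",t,"res mm",((B-A@R.T-t)*1000).round(1).tolist())
inv=lambda P:((P[:2]-t)@R*1000).round(1)
print("knob",inv(f(256,267,.0795)),"knob net",inv(ray("wrist",(332,174),.07,pose)))
print("rake front",inv(f(202,293,.046)),"rake butt",inv(f(215,445,.046)),"tamper front",inv(f(268,287,.046)),"tamper butt",inv(f(278,440,.046)))
print("bar ends",inv(f(200,265,.0525)),inv(f(310,258,.0525)),"arm end",inv(f(437,240,.038)))
for u,v in[(256,267),(222,200),(370,250),(270,310)]: print(u,v,D[int(v/1.5),int(u/1.5+160)],)
c=get_calibration("wrist")
for n,px in(("pot",(.358,.227)),("bottle",(.537,.252))):print(n,inv(np.array(px)))
json.dump([float(th),*map(float,t)],open("rack.json","w"))
```

```text
th 1.8370017184128986 t [ 0.50647099 -0.04484581] res mm [[1.6, -1.9], [-2.4, -1.0], [1.1, 5.2], [-2.1, -0.1], [1.1, -0.8], [0.6, -1.4]]
knob [ 32.1 -20.1] knob net [ 35.1 -22.2]
rake front [ 5.3 28.6] rake butt [-146.4   29.7] tamper front [  6.7 -30.1] tamper butt [-145.3  -31.2]
bar ends [31.9 27.5] [ 31.3 -67.3] arm end [  36.8 -181.2]
256 267 0.39790648
222 200 0.42561704
370 250 0.43514246
270 310 0.44218132
pot [301.3  71.7]
bottle [ 278.4 -107.5]
```

```bash
cat >> h.py <<'E'
import json
th,tx,ty=json.load(open("rack.json"))
RR=np.array([[np.cos(th),-np.sin(th)],[np.sin(th),np.cos(th)]]);Q=down(th-np.pi/2)
def W(x,y,z): # rack mm -> world m
    return [*(RR@np.array([x,y])/1000+[tx,ty]),z/1000]
def rk(): 
    p=np.array(read_tool_pos());return np.r_[((p[:2]-[tx,ty])@RR),p[2]].round(4)*1000
E
python3 - <<'E'
from h import *
move_to(W(31,-20,130),Q); movel(W(31,-20,57),v=.12,stop_force=15)
print(rk(),grab(20),read_opening(),read_contact_force())
print(movel(W(31,-132,57),v=.08,stop_force=14),rk(),read_contact_force(),read_opening())
gripper_open();print(read_contact_force()); movel(W(31,-120,130),v=.2)
move_to(W(-30,-20,300),Q);pause(.2)
p,d=capture("wrist");cv2.imwrite("pics/w2.png",p[:,:,::-1])
pose=(read_tool_pos(),read_orientation())
for q in ["keeper_knob"]:
    for b in boxes_of("wrist",q):print(b, ((ray("wrist",b["centre"],.07,pose)[:2]-[tx,ty])@RR))
print(read_time_s())
E
```

```text
[ 30.7 -21.   58.1] False 0.023450894484028928 [-0.2849986  -0.10416177 -0.22125565]
True [  31.4 -122.2   56.9] [-1.67798947 -0.11335515  4.6979547 ] 0.023155536321968095
[ 0.07609856 -0.19025385  0.16842887]
{'centre': [406.3, 121.1], 'confidence': 0.83} [ 0.0314091  -0.11995666]
{'centre': [324.5, 183.6], 'confidence': 0.47} [-0.04429764 -0.02364134]
9.4667
```

View pics/w2.png

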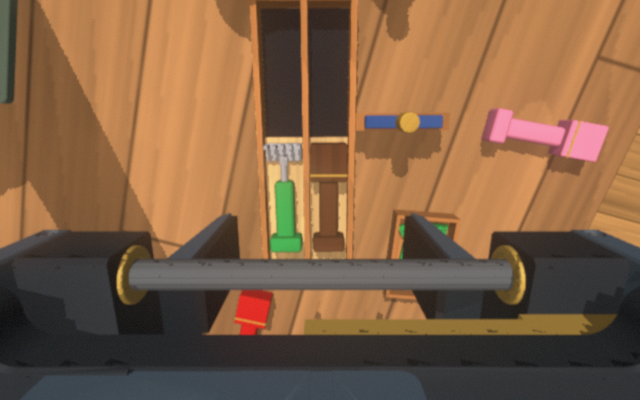

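The bar (365–442,121) is now clear of both lanes, with the knob at (409,121). Both tools are unmoved, with butts at rows ~243–250. Next I push the rake, then the tamper.

```bash
cat > push.py <<'E'
from h import *
def push(y,x0=-180,x1=-1.5):
    move_to(W(x0,y,80),Q); 
    print("down",movel(W(x0,y,24),v=.12,stop_force=10),rk())
    print("push",movel(W(x1,y,24),v=.06,stop_force=12),rk(),np.round(read_contact_force(),1))
    movel(W(x1-8,y,24),v=.1); movel(W(x1-8,y,90),v=.2)
E
python3 - <<'E'
from push import *
grab(10); print(read_opening())
push(30)
push(-30)
move_to(W(20,-20,300),Q);pause(.2)
p,d=capture("wrist");cv2.imwrite("pics/w3.png",cv2.resize(p[:300,200:500],None,fx=2,fy=2,interpolation=cv2.INTER_CUBIC)[:,:,::-1]);np.save("pics/w3.npy",d)
json.dump([list(map(float,x)) for x in (read_tool_pos(),read_orientation())],open("pics/w3.json","w"))
print(read_time_s())
E
```

```text
0.00027926545532003857
down False [-180.2   29.2   24.8]
push False [-1.6 30.  24. ] [ 0.1 -0.1 -0.2]
down False [-179.5  -30.4   24.6]
push False [ -1.6 -30.   24. ] [ 0.2 -1.8 -0.1]
22.6917
```

View pics/w3.png

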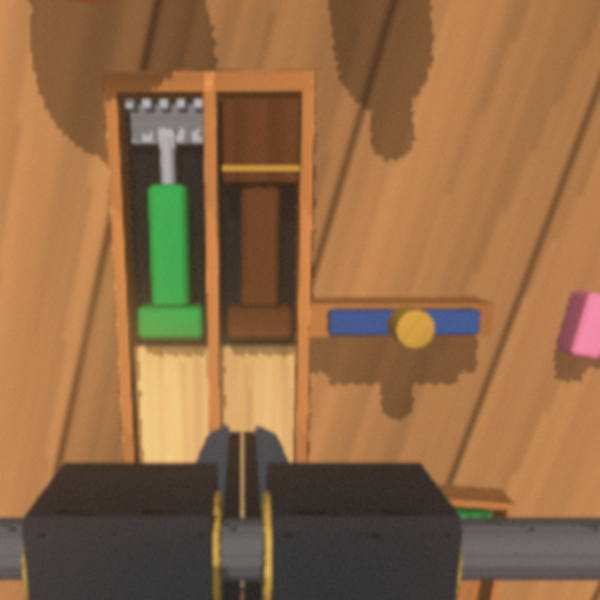

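Both tools lie in the black cradles: rake butt at (170,323), tamper butt at (260,323), each just past the light lane floor edge at about (·,346). I check heights from the depth image.

Run:
```python
from h import *
pose=json.load(open("pics/w3.json"));D=np.load("pics/w3.npy")
c=get_calibration("wrist");T=np.array(c["tool_from_camera"]);M=np.eye(4);M[:3,:3]=Ro.from_quat(pose[1]).as_matrix();M[:3,3]=pose[0];M=M@T
def pt(u,v):
    u,v=int(u/2+200),int(v/2);d=np.median(D[v-1:v+2,u-1:u+2]);X=(M@np.r_[np.linalg.solve(c["camera_matrix"],[u,v,1.])*d,1])[:3]
    return np.r_[(X[:2]-[tx,ty])@RR,X[2]].round(4)*1000
for n,u,v in[("rake butt",170,325),("tamper butt",260,325),("tamper head",260,120),("tamper handle",262,240),("rake handle",168,220),("floor a",175,385),("floor b",260,385),("wall",213,220),("bench",400,200),("butt edge a",170,339),("butt edge b",260,340)]: print(n,pt(u,v))
for n,u,v,z in[("step a",175,346,.018),("step b",260,346,.018),("tb",260,342,.036),("rb",170,341,.036),("tool front t",260,95,.036),("stop",260,93,.038),("end",260,72,.038)]:
    print(n,((ray("wrist",(u/2+200,v/2),z,pose)[:2]-[tx,ty])@RR*1000).round(1))
```

```text
rake butt [26.9 29.1 35.6]
tamper butt [ 27.  -30.5  36. ]
tamper head [152.9 -29.5  35.6]
tamper handle [ 81.  -31.5  31.9]
rake handle [93.5 29.1 31.5]
floor a [-18.5  29.5  17.3]
floor b [-18.2 -31.3  18.1]
wall [93.5  0.5 37.7]
bench [ 107.  -126.5   -0.3]
butt edge a [17.3 29.5 34.5]
butt edge b [ 11.5 -31.3   8.5]
step a [ 8.9 28. ]
step b [  8.9 -31.1]
tb [ 14.9 -30.6]
rb [15.5 29.4]
tool front t [167.  -29.4]
stop [167.7 -29.3]
end [179.4 -29.2]
```

Both tools are flat at 36 mm and past the step. Now I shut the bar.

Run:
```python
from h import *
move_to(W(31,-122,150),Q); gripper_open(); movel(W(31,-122,57),v=.12,stop_force=15)
grab(20);print(rk(),read_opening())
print(movel(W(31,2,57),v=.08,stop_force=14),rk(),read_contact_force(),read_opening())
gripper_open(); movel(W(31,-7,150),v=.2)
move_to(W(20,-20,300),Q);pause(.2)
p,d=capture("wrist");cv2.imwrite("pics/w4.png",cv2.resize(p[:300,200:500],None,fx=2,fy=2,interpolation=cv2.INTER_CUBIC)[:,:,::-1])
p,d=capture("scene");cv2.imwrite("pics/s4.png",p[:,:,::-1])
print(read_time_s())
```

```text
[  31.  -122.1   57. ] 0.023265898248433906
True [30.5 -7.2 56.9] [1.31852986 0.75358372 1.19252598] 0.02348802671768897
30.8
```

View pics/w4.png

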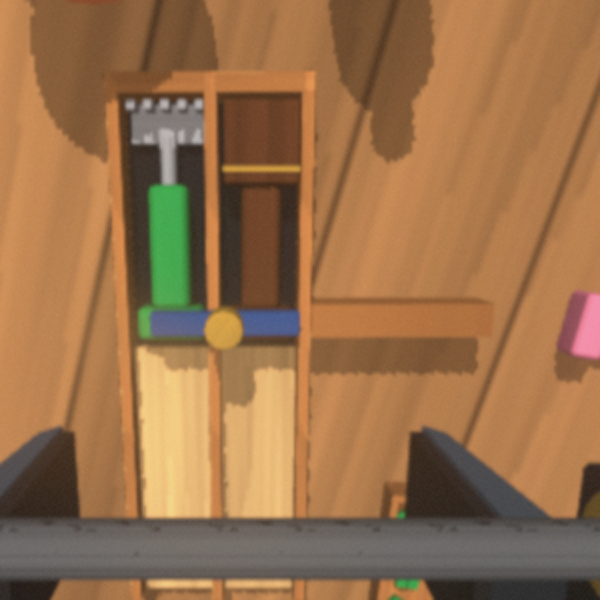

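View pics/s4.png

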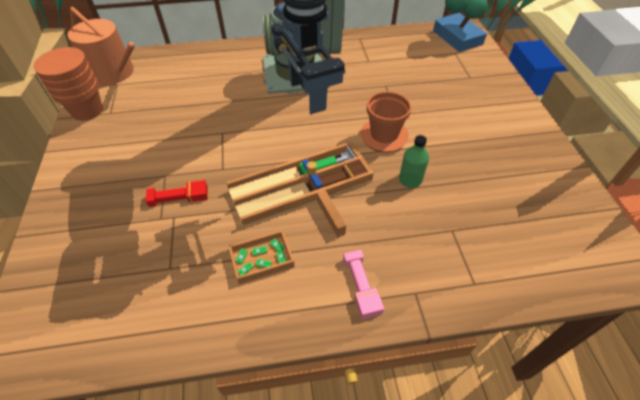

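The bar (152–298,323) is back over both handle ends, with the knob at (223,328). It travelled the full 115 mm between stops. The pot, bottle and tray are where they were.

```bash
python3 -c "
from workcell import *
print(sign_off())"
```

```text
the job is handed in; nothing more can be done
None
```

The job is done and handed in at about 31 s: the rake and tamper lie flat in their cradles, the locking bar is fully shut over both handle ends, and the pot, bottle and clip tray look undisturbed.

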